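Aim the reading lamp at the reed stand

TASK

Aim the folding white reading lamp at the reed stand, the oblong wooden block with three upright reeds (not the round wooden pin block): swivel the lamp until its head lies straight over the reed stand, and tilt the raised head down until it is level. Leave the reed stand where it is, and let go of the lamp.

Things in the scene. Friction and masses are not known exactly. Their poses are not given: they have to be found in the camera images.
- lamp_grip (a point): Point on the lamp head to pinch or push: mid-width, mid-thickness, 150 mm out from the tilt hinge. The head is a flat white bar 40 mm wide, 12 thick, 32 to 192 mm from that hinge. Axes: -x outwards to the free end, y across, z out of its upper face. The tilt hinge lies 150 mm along +x, 180 mm above the table, on the vertical swivel axis, atop a slim column on a fixed square 110 mm foot.
- lamp_head (a joint): Tilt of the lamp's head, rad: 0 = level, positive = free end raised (starts at 0.55 to 0.9); travel -0.45 to 1.2, no stop or detent at level. A friction hinge: it stays where it is left and takes about 1 to 4 N at the grip point to move.
- lamp_swivel (a joint): Swivel of the lamp about its vertical axis, rad, counter-clockwise seen from above; 0 = head points to the front of the foot, roughly at the robot; travel -1.6 to 1.6. Starts within 0.25 of 0; the reed stand lies about 0.75 to 1.15 to one side or the other. Held by friction: it stays where it is left, about 1 N at the grip point moves it.
- reed_stand_mid (a point): Reed stand: loose oblong wooden block 45 x 85 x 30 mm (x, y, z) with a row of three upright reeds along y, 78 mm high overall, 0.35 kg. The point is the centre of the block, 15 mm above the table. It stands 125 to 185 mm from the swivel axis, on one side of the lamp; a round wooden pin block, 70 mm wide with one short upright handle, stands on the other side.

How it is judged:
At the end, for the whole second after the job is handed in: The lamp's head is level within 0.2 rad (about 11 degrees), its centreline passes within 30 mm of the reed stand's centre seen from above, with the stand under the head (not behind the lamp), and the lamp is at rest and released (value of joint lamp_head between -0.2 and 0.2 rad and y of reed_stand_mid in the frame of lamp_grip between -0.03 and 0.03 m and x of reed_stand_mid in the frame of lamp_grip between -0.09 and 0.09 m and velocity of joint lamp_head between -0.05 and 0.05 rad/s and velocity of joint lamp_swivel between -0.05 and 0.05 rad/s); the robot touches nothing.
It fails at once if the reed stand was shifted more than 25 mm or tipped over (distance of reed_stand_mid from where it was at the start of the episode above 0.025 m or angle between reed_stand_mid's own z axis and vertical above 0.5 rad).
It also fails if it takes over 35 s, if anything falls off the work surface, if the arm or the gripper's body presses on something with over 40 N, if the wrist force passes 120 N, or if a joint passes its speed limit or range.

ROBOT

A 6-joint arm with a two-finger parallel gripper is mounted at the origin on the work surface. World frame = base frame: x ahead of the robot, y to its left, z up, the work surface at z = 0. Lengths are in m, angles in rad, forces in N, time in s.
With the tool pointing down it reaches from about 0.275 to 0.725 m from the base axis. Payload 5.6 kg.
Tool frame: the origin (TCP) lies midway between the tips of the shut fingers; the grasp point (between the pads) lies 19 mm behind it (manip.grip_depth is the distance from the TCP to the grasp point, in m); z points along the fingers, y is the direction in which the jaws open and shut (so a half turn about z gives the same grasp; the last joint's range is limited). The gripper opens to 85 mm and grips with 20 to 120 N. Pads are 22 mm wide; open, the fingers measure 114 mm over their backs; the gripper's body (76 mm by 85 mm) begins 54 mm behind the grasp point. The pads swing forward as they close: fully open they stand 13 mm farther back than shut.
Start: joints at [0.285, 0.255, 0.108, 0, -1.424, -0.285], TCP at [0.55, 0, 0.231] pointing down, gripper open.
Joint ranges: [-2.95, 2.95], [-1.21, 1.97], [-1.09, 1.5], [-2.87, 1.71], [-2.94, -0.07], [-3.05, 3.05]. Speed limits (rad/s): [2.57, 2.57, 3.14, 3.14, 3.14, 3.14].

INTERFACE

Orientations are given as [roll, pitch, yaw] about the fixed x, y, z axes, in that order (R = Rz(yaw) Ry(pitch) Rx(roll)).
In Python, from rig import manip gives the robot as it stands. Calls block until the motion is done:
- manip.goto(position, orientation): joint-space move of the TCP to a pose.
- manip.movel(position, ori=None, velocity=0.15): straight line of the TCP; ori=None keeps the orientation; velocity is the mean speed in m/s.
- manip.move_joints(angles): joint-space move.
- manip.move_gripper(opening): opening from 0.0 (shut) to 1.0 (fully open); the grip force is fixed at half the most; returns when the fingers have stopped.
- manip.dwell(seconds).
- manip.inverse_kinematics(position, orientation): joint angles nearest the present ones, or None.
- manip.grab_frame(name): name is "scene" or "side" or "wrist"; returns the picture (480x640x3 uint8, red, green, blue); there is no depth.
- manip.get_calibration(name): a dict with "vertical_fov" (degrees; the focal length in pixels is half the picture's height over the tangent of half this angle, whatever the lens; pixels are square), "cx", "cy" (the principal point, pixels), "T" (4x4, takes a point from camera to world coordinates); the wrist camera has in their place "hand_eye" (4x4, takes a point from camera to tool coordinates, whose origin is the TCP and whose axes are the flange's). Camera axes: x right, y up, looking along -z (the intrinsics and any distortion apply to the point x, -y, -z); pixel columns grow to the right and rows downward; lengths in m; the calibration is good to about 2 mm. A picture is of the moment at which its call begins: read the wrist's pose just before it. get_calibration takes no time and is no camera call.
A pose or a line that the arm cannot do raises manip.PlanningError and nothing moves.
- manip.finish_job(): hands the job in, once; it reports no verdict.
Readings, each from a call of its own:
- manip.get_time(): time.
- manip.get_q(): joint angles.
- manip.get_dq(): joint speeds.
- manip.get_joint_efforts(): joint torques, N m.
- manip.get_eef_pos(): TCP position.
- manip.get_eef_rot(): TCP orientation.
- manip.get_contact_force(): force on the tool from outside, world axes, zero at the start.
- manip.get_ft_torque(): the same for the moment, N m.
- manip.get_finger_gap(): opening from 0.0 (shut) to 1.0 (fully open).
Only numpy, scipy, OpenCV 4.12 (cv2) and the standard library are available. Lean on these libraries where they do the work, as an engineer would, in place of code of your own. Each camera call takes 0.05 s, during which the arm holds its last target.

## Working session

There is one attempt and no reset: what is moved stays moved. The work goes in short steps, each a Python script; the robot and the scene stay as the last script left them, time stands still between calls to the robot, and variables do not carry over. Pictures are saved under pics/ and viewed, and the job is handed in when it is done.

```bash
mkdir -p pics; ls; python3 - <<'E'
from rig import manip
import cv2
for n in ["scene","side","wrist"]:
    c=manip.get_calibration(n); print(n,c)
    cv2.imwrite(f"pics/{n}0.png",manip.grab_frame(n)[:,:,::-1])
print(manip.get_time(),manip.get_eef_pos(),manip.get_eef_rot(),manip.grip_depth)
E
```

```text
pics
scene {'vertical_fov': 52.36048101523478, 'cx': 318.79881831926895, 'cy': 239.54553269593598, 'T': array([[-0.69061   , -0.57514694,  0.43847898,  0.86432756],
       [ 0.72321342, -0.55296266,  0.41375675,  0.3169943 ],
       [ 0.00449158,  0.60285843,  0.79783553,  0.66866234],
       [ 0.        ,  0.        ,  0.        ,  1.        ]])}
side {'vertical_fov': 50.82959116258505, 'cx': 315.6720449178518, 'cy': 246.2334162490539, 'T': array([[-0.99353952, -0.09967361,  0.05426229,  0.60050123],
       [ 0.11279867, -0.81475138,  0.56873249,  0.40527507],
       [-0.01247735,  0.57117892,  0.82073075,  0.67195023],
       [ 0.        ,  0.        ,  0.        ,  1.        ]])}
wrist {'vertical_fov': 63.43362973023754, 'cx': 319.836012409433, 'cy': 240.33442119776947, 'hand_eye': array([[-4.69995513e-05,  9.62274919e-01,  2.72078993e-01,
         6.91083308e-02],
       [ 9.99999868e-01, -9.42420567e-05,  5.06052713e-04,
         6.61395676e-04],
       [ 5.12603117e-04,  2.72078981e-01, -9.62274787e-01,
        -1.43171510e-01],
       [ 0.00000000e+00,  0.00000000e+00,  0.00000000e+00,
         1.00000000e+00]])}
0.15 [5.49655121e-01 2.46018504e-05 2.30634164e-01] [ 3.14020763e+00 -1.07515966e-04 -1.57082208e+00] 0.0187
```

View pics/scene0.png

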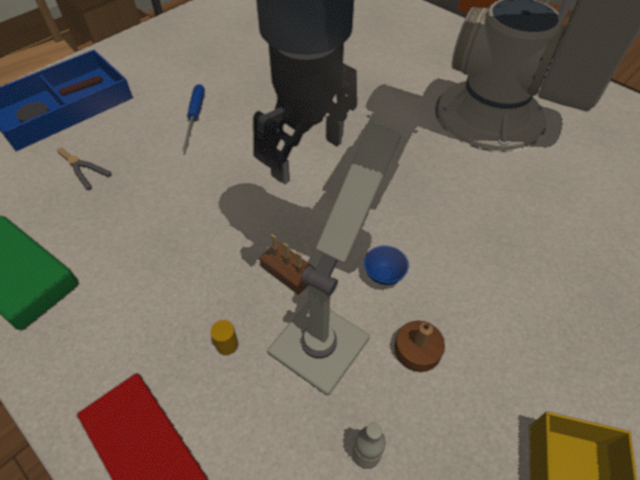

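View pics/side0.png

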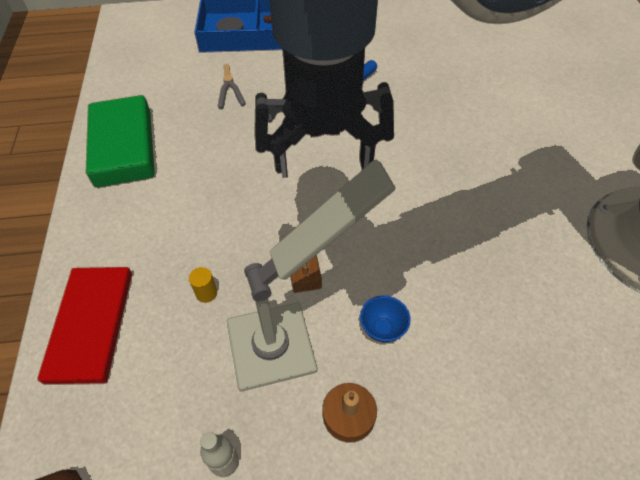

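View pics/wrist0.png

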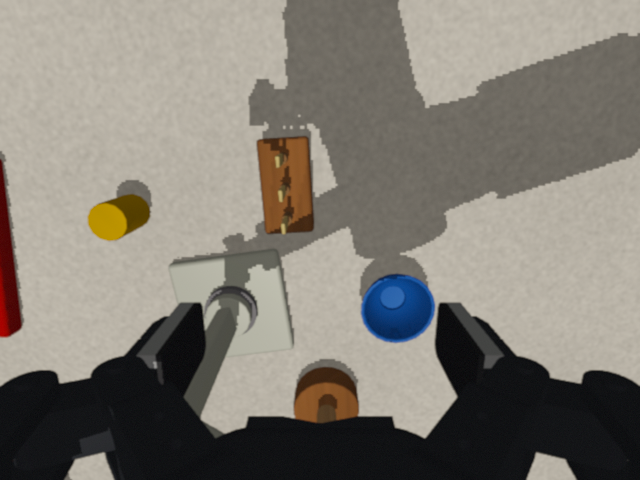

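The scene and side views show the lamp with its head raised towards the robot. The reed stand is at wrist px (285,185), the lamp foot at wrist px (230,305), and the pin block at the bottom of the wrist view at (327,400). Next I'll localise the stand, the hinge and the head.

```bash
cat > h.py <<'E'
import numpy as np, cv2
from rig import manip
from scipy.spatial.transform import Rotation as R
def camT(n,pose=None):
    c=manip.get_calibration(n)
    if n=="wrist":
        p,r=pose; T=np.eye(4); T[:3,:3]=R.from_euler('xyz',r).as_matrix(); T[:3,3]=p
        T=T@c["hand_eye"]
    else: T=c["T"]
    return c,T,240/np.tan(np.radians(c["vertical_fov"]/2))
def ray(n,uv,pose=None):
    c,T,f=camT(n,pose); uv=np.atleast_2d(uv).astype(float)
    d=np.c_[(uv[:,0]-c["cx"])/f,-(uv[:,1]-c["cy"])/f,-np.ones(len(uv))]
    return T[:3,3],d@T[:3,:3].T
def plane(n,uv,z,pose=None):
    o,d=ray(n,uv,pose); return o+d*((z-o[2])/d[:,2])[:,None]
def proj(n,P,pose=None):
    c,T,f=camT(n,pose); q=(np.atleast_2d(P)-T[:3,3])@T[:3,:3]
    return np.c_[c["cx"]+f*q[:,0]/-q[:,2],c["cy"]-f*q[:,1]/-q[:,2]]
def tri(obs):
    A=np.zeros((3,3));b=np.zeros(3)
    for n,uv,pose in obs:
        o,d=ray(n,uv,pose);d=d[0]/np.linalg.norm(d[0]);M=np.eye(3)-np.outer(d,d);A+=M;b+=M@o
    X=np.linalg.solve(A,b); return X,[np.linalg.norm(np.cross(ray(n,uv,p)[1][0]/np.linalg.norm(ray(n,uv,p)[1][0]),X-ray(n,uv,p)[0])) for n,uv,p in obs]
P0=(np.array([.549655,0,.230634]),np.array([3.1402,-.0001,-1.5708]))
E
python3 - <<'E'
from h import *
# stand, from wrist picture
im=cv2.imread("pics/wrist0.png");hsv=cv2.cvtColor(im,cv2.COLOR_BGR2HSV)
m=cv2.inRange(hsv,(3,110,50),(20,255,255));m[:,:240]=0;m[260:]=0
cs=max(cv2.findContours(m,0,2)[0],key=cv2.contourArea)
r=cv2.minAreaRect(cs);print(r);b=cv2.boxPoints(r);print(b)
for z in (0,.03): print(z,plane("wrist",b,z,P0).round(4), plane("wrist",b,z,P0).mean(0).round(4))
print("foot",plane("wrist",[(170,263),(277,250),(293,348)],.01,P0).round(4),"col",plane("wrist",[(231,311)],.02,P0))
print("foot side",plane("side",[(228,318),(304,307),(316,372),(240,388)],.01).round(4))
print("foot scene",plane("scene",[(268,348),(325,308),(369,340),(328,391)],.01).round(4))
for n in ("scene","side"):
    im=cv2.imread(f"pics/{n}0.png"); x0,y0=(230,150) if n=="scene" else (200,140)
    cv2.imwrite(f"pics/{n}_crop.png",cv2.resize(im[y0:y0+250,x0:x0+200],None,fx=2.4*1,fy=2.4,interpolation=cv2.INTER_CUBIC))
E
```

```text
((285.16839599609375, 184.860107421875), (94.51317596435547, 50.95857238769531), 86.3086166381836)
[[256.6995  139.34198]
 [307.55234 136.06116]
 [313.6373  230.37823]
 [262.78445 233.65906]]
0 [[ 0.6077 -0.0612  0.    ]
 [ 0.5603 -0.0642  0.    ]
 [ 0.555   0.0263  0.    ]
 [ 0.6057  0.0296  0.    ]] [ 0.5822 -0.0174  0.    ]
0.03 [[ 0.603  -0.0619  0.03  ]
 [ 0.5594 -0.0646  0.03  ]
 [ 0.5546  0.0186  0.03  ]
 [ 0.6011  0.0217  0.03  ]] [ 0.5795 -0.0215  0.03  ]
foot [[0.6971 0.057  0.01  ]
 [0.5909 0.0436 0.01  ]
 [0.5772 0.1519 0.01  ]] col [[0.63754009 0.10416032 0.02      ]]
foot side [[0.6979 0.0576 0.01  ]
 [0.5861 0.0529 0.01  ]
 [0.5798 0.1538 0.01  ]
 [0.6834 0.164  0.01  ]]
foot scene [[0.6956 0.0583 0.01  ]
 [0.5907 0.0729 0.01  ]
 [0.5847 0.1557 0.01  ]
 [0.6817 0.1641 0.01  ]]
```

View pics/scene_crop.png

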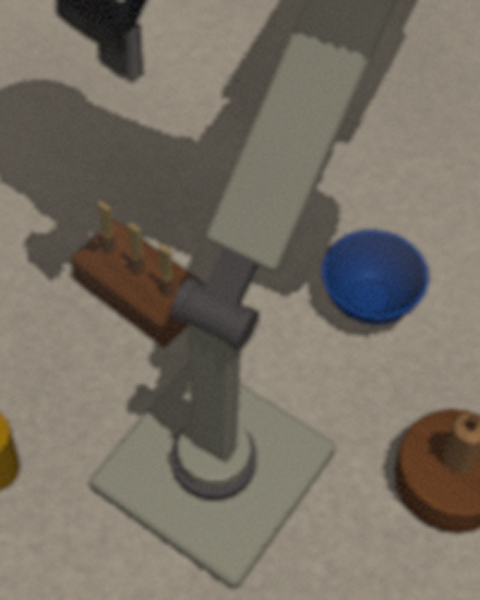

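View pics/side_crop.png

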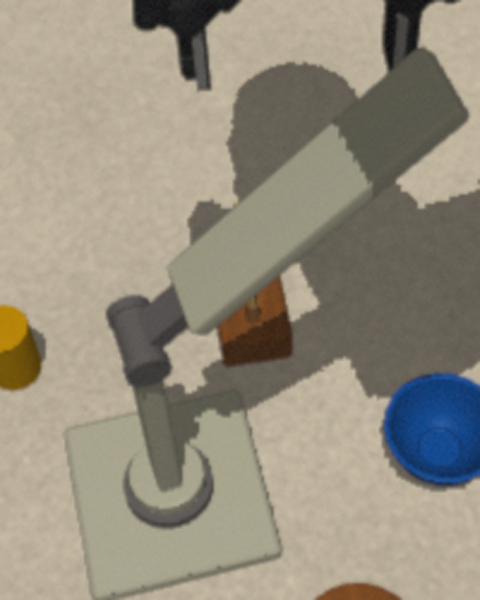

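```bash
python3 - <<'E'
from h import *
s=lambda x,y:(230+x/2.4,150+y/2.4); d=lambda x,y:(200+x/2.4,140+y/2.4)
for k,a,b in (("hinge",s(215,313),d(139,338)),("near-a",s(210,232),d(168,268)),("near-b",s(275,268),d(203,333)),("colbase",s(215,455),d(170,485))):
    print(k,*tri([("scene",a,None),("side",b,None)]))
print("hinge z.18",plane("scene",[s(215,313)],.18),plane("side",[d(139,338)],.18))
for z in (.25,.27,.28,.29,.30): 
    q=plane("side",[d(424,47),d(468,112)],z);print(z,q.round(3).tolist(),q.mean(0)-[.638,.105,.18],proj("scene",q).round(0).tolist())
E
```

```text
hinge [0.63860432 0.10525048 0.1804735 ] [np.float64(0.0009078534664577592), np.float64(0.000907853466457716)]
near-a [0.62090953 0.0855599  0.2096988 ] [np.float64(0.0004567016890999417), np.float64(0.0004567016890999399)]
near-b [0.60800222 0.116526   0.19815899] [np.float64(0.0005367273717662802), np.float64(0.0005367273717663415)]
colbase [0.6375871  0.1063296  0.01881681] [np.float64(0.0004170131873590852), np.float64(0.00041701318735917395)]
hinge z.18 [[0.63884188 0.10598873 0.18      ]] [[0.6384224  0.10393798 0.18      ]]
0.25 [[0.489, 0.0, 0.25], [0.476, 0.044, 0.25]] [-0.15525906 -0.08288921  0.07      ] [[341.0, 132.0], [373.0, 143.0]]
0.27 [[0.494, 0.02, 0.27], [0.482, 0.061, 0.27]] [-0.14967734 -0.06472762  0.09      ] [[350.0, 129.0], [382.0, 140.0]]
0.28 [[0.497, 0.029, 0.28], [0.485, 0.069, 0.28]] [-0.14688649 -0.05564683  0.1       ] [[355.0, 127.0], [387.0, 138.0]]
0.29 [[0.5, 0.039, 0.29], [0.488, 0.078, 0.29]] [-0.14409563 -0.04656604  0.11      ] [[360.0, 125.0], [392.0, 136.0]]
0.3 [[0.502, 0.048, 0.3], [0.491, 0.087, 0.3]] [-0.14130477 -0.03748524  0.12      ] [[366.0, 123.0], [398.0, 134.0]]
```

```bash
cat >> h.py <<'E'
AX=np.array([.638,.105])
def at(th,r): return AX+r*np.array([-np.cos(th),-np.sin(th)])
def F(): return np.round(manip.get_contact_force(),1)
E
python3 - <<'E'
from h import *
th=.29
manip.movel([.55,0,.345],velocity=.2)
manip.move_gripper(0.0)
p=at(th,.13)
manip.goto([*p,.345],[np.pi,0,th-np.pi])
print(manip.get_time(),manip.get_eef_pos(),manip.get_eef_rot(),manip.get_q(),F())
cv2.imwrite("pics/side1.png",manip.grab_frame("side")[:,:,::-1])
cv2.imwrite("pics/scene1.png",manip.grab_frame("scene")[:,:,::-1])
E
```

```text
2.925 [0.51347902 0.06773706 0.34498834] [-3.14153258e+00 -4.86806502e-05 -2.85071239e+00] [ 4.33912220e-01  1.86170402e-01  3.04152961e-01  5.28841436e-05
 -1.68883563e+00 -1.71382206e+00] [-0.1  0.1 -0.5]
```

View pics/side1.png

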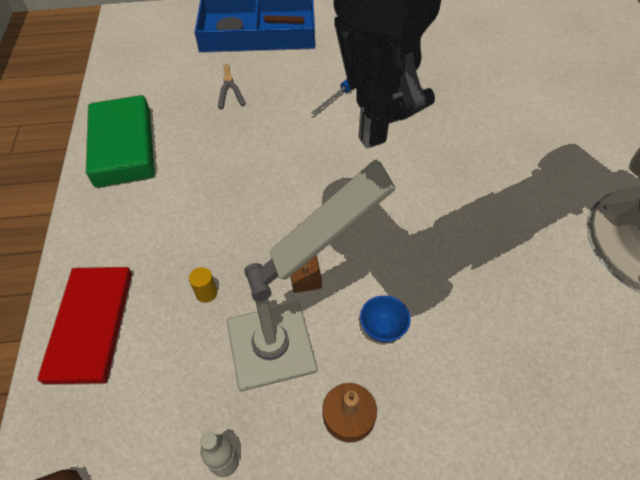

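View pics/scene1.png

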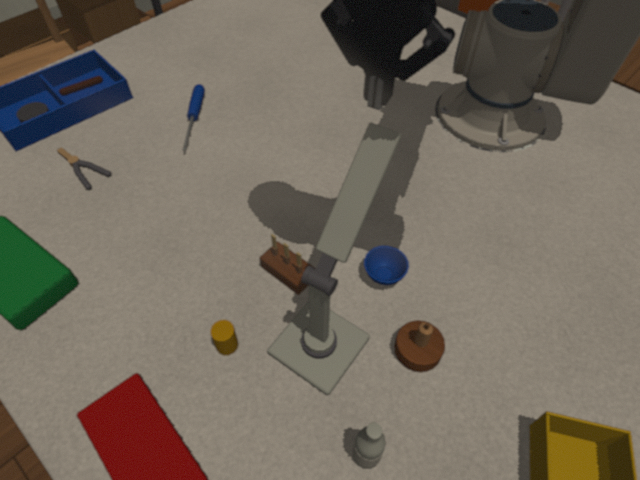

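The far end of the head is now visible at scene px (366,124)-(400,136). That puts the heading at about 0.26 rad and the tilt at about 0.64 rad. The shut fingers are above the head, so I'll push it down.

```bash
python3 - <<'E'
from h import *
th=.26; p=at(th,.13); o=[np.pi,0,th-np.pi]
manip.movel([*p,.30],o,velocity=.12)
for z in (.27,.24,.215,.194,.186):
    manip.movel([*p,z],o,velocity=.08); print(z,manip.get_eef_pos().round(4),F())
cv2.imwrite("pics/side2a.png",manip.grab_frame("side")[:,:,::-1])
manip.movel([*p,.27],o,velocity=.15)
print(manip.get_time(),F())
cv2.imwrite("pics/side2.png",manip.grab_frame("side")[:,:,::-1])
cv2.imwrite("pics/scene2.png",manip.grab_frame("scene")[:,:,::-1])
E
```

```text
0.27 [0.5125 0.0715 0.2704] [ 0.1 -0.2  0.6]
0.24 [0.5125 0.0715 0.2402] [-0.3 -0.2 -0.4]
0.215 [0.5124 0.0715 0.215 ] [ 0.2 -0.   0.5]
0.194 [0.5123 0.0715 0.194 ] [ 0.3 -0.1  0.3]
0.186 [0.5123 0.0716 0.186 ] [ 1.3 -0.9  0.3]
6.475 [-0.3  0.2 -0.6]
```

View pics/side2.png

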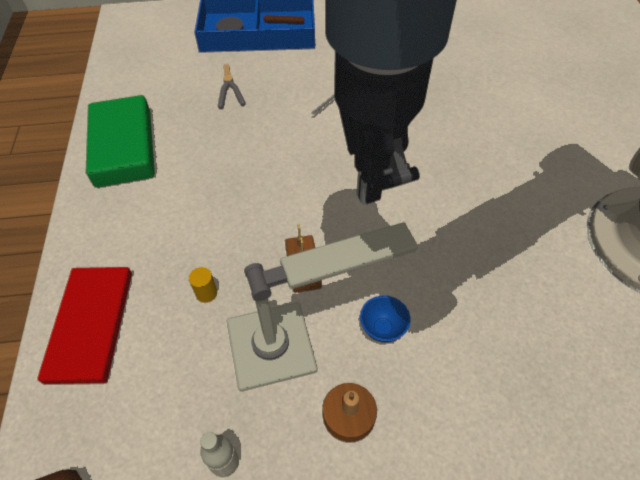

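View pics/scene2.png

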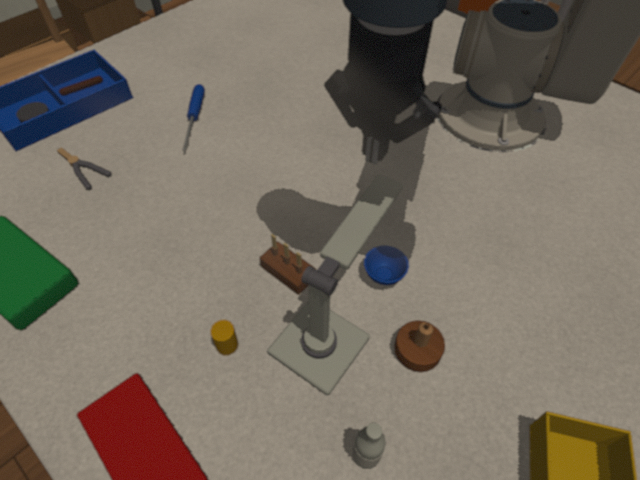

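```bash
python3 - <<'E'
from h import *
for z in (.17,.18,.19,.2):
  q=plane("side",[(407,224),(416,246)],z);m=q.mean(0)-[*AX,.18];print(z,q.round(3).tolist(),m.round(3),np.hypot(m[0],m[1]),np.arctan2(-m[1],-m[0]),proj("scene",q).round().tolist())
im=cv2.imread("pics/scene2.png");cv2.imwrite("pics/s2c.png",cv2.resize(im[130:290,290:430],None,fx=4,fy=3.7))
E
```

```text
0.17 [[0.451, 0.038, 0.17], [0.447, 0.072, 0.17]] [-0.189 -0.05  -0.01 ] 0.1957574621329347 0.25946444563389276 [[376.0, 175.0], [397.0, 186.0]]
0.18 [[0.454, 0.045, 0.18], [0.45, 0.078, 0.18]] [-0.186 -0.043  0.   ] 0.1911381458011669 0.22820657548101494 [[379.0, 174.0], [400.0, 185.0]]
0.19 [[0.457, 0.052, 0.19], [0.453, 0.085, 0.19]] [-0.183 -0.036  0.01 ] 0.1867147132275879 0.1954343310087915 [[383.0, 172.0], [403.0, 183.0]]
0.2 [[0.46, 0.06, 0.2], [0.456, 0.092, 0.2]] [-0.18  -0.029  0.02 ] 0.18250140834191994 0.16111056995061826 [[387.0, 171.0], [407.0, 182.0]]
```

View pics/s2c.png

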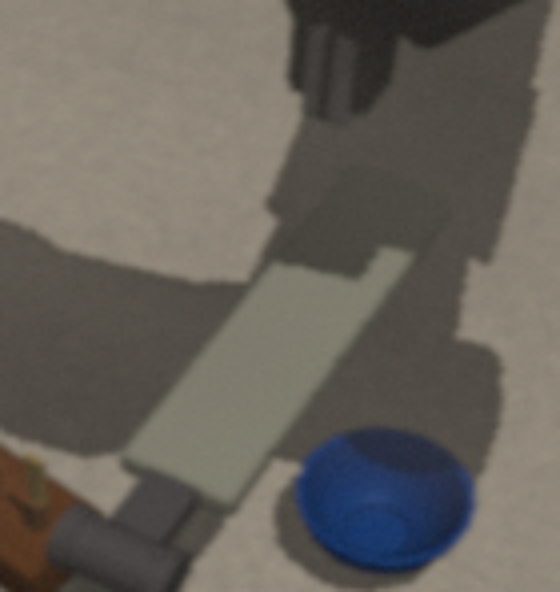

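```bash
python3 - <<'E'
from h import *
r=.145;th=.24
manip.move_gripper(1.0)
p=at(th,r);manip.movel([*p,.27],[np.pi,0,th-np.pi])
manip.movel([*p,.147],velocity=.12);print(F())
manip.move_gripper(.6);print(manip.get_finger_gap(),F(),manip.get_time())
for t in np.linspace(th,1.137+.03,8)[1:]:
    manip.movel([*at(t,r),.147],[np.pi,0,t-np.pi],velocity=.08);print(t.round(2),F())
print(manip.get_time(),manip.get_q().round(2))
cv2.imwrite("pics/side3.png",manip.grab_frame("side")[:,:,::-1])
cv2.imwrite("pics/scene3.png",manip.grab_frame("scene")[:,:,::-1])
E
```

```text
[ 0.3  0.6 -0.1]
0.601606903498539 [0.2 0.  0.3] 9.2167
0.37 [-0.8 -0.1 -0.6]
0.5 [-0.2  0.2 -0.5]
0.64 [-0.2  0.7 -0.5]
0.77 [-0.5  0.3 -0.7]
0.9 [-0.4 -0.7 -0.2]
1.03 [-0.6  0.2 -0. ]
1.17 [-0.1  0.1 -0.4]
11.9583 [ 0.22  0.35  0.03 -0.   -1.25 -0.63]
```

View pics/side3.png

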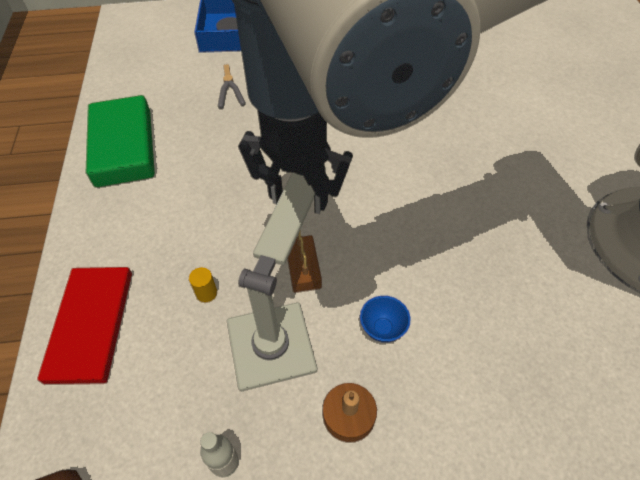

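View pics/scene3.png

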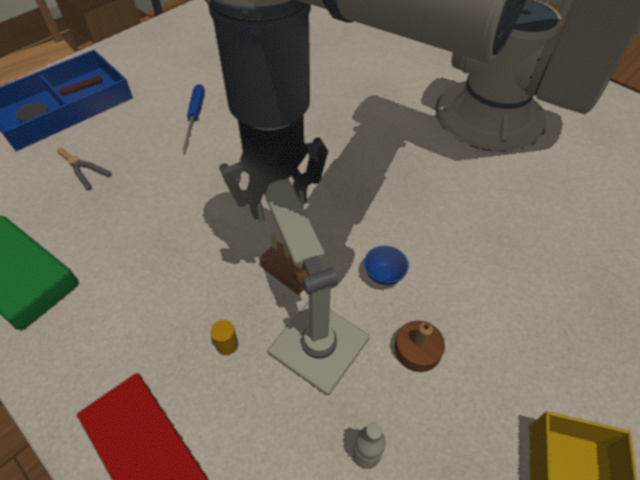

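The head sits between the fingers and its far end is over the stand. I'll open, lift straight up, back away and measure again.

```bash
python3 - <<'E'
from h import *
p=manip.get_eef_pos()
manip.move_gripper(1.0)
manip.movel([p[0],p[1],.30],velocity=.15)
manip.movel([.42,.12,.32],[np.pi,0,-2.4],velocity=.2)
print(manip.get_time(),F())
cv2.imwrite("pics/side4.png",manip.grab_frame("side")[:,:,::-1])
cv2.imwrite("pics/scene4.png",manip.grab_frame("scene")[:,:,::-1])
for n,x0,y0 in (("side",225,150),("scene",230,150)):
    im=cv2.imread(f"pics/{n}4.png");cv2.imwrite(f"pics/{n}4c.png",cv2.resize(im[y0:y0+150,x0:x0+150],None,fx=4,fy=4,interpolation=cv2.INTER_CUBIC))
E
```

```text
14.9167 [0.5 0.6 0.1]
```

View pics/side4c.png

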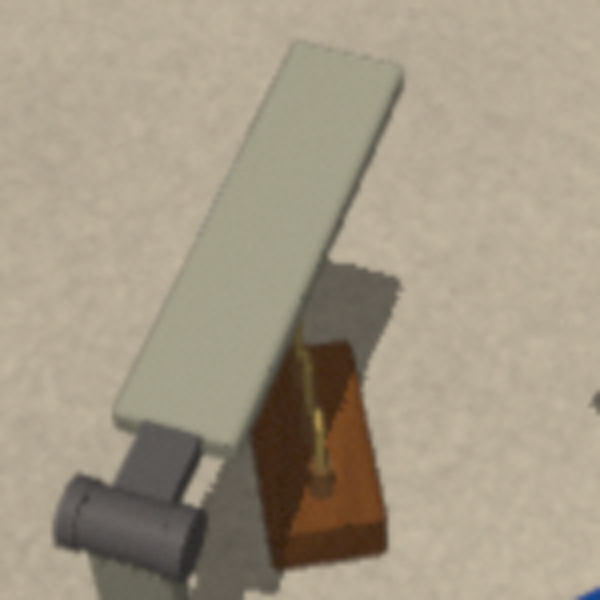

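View pics/scene4c.png

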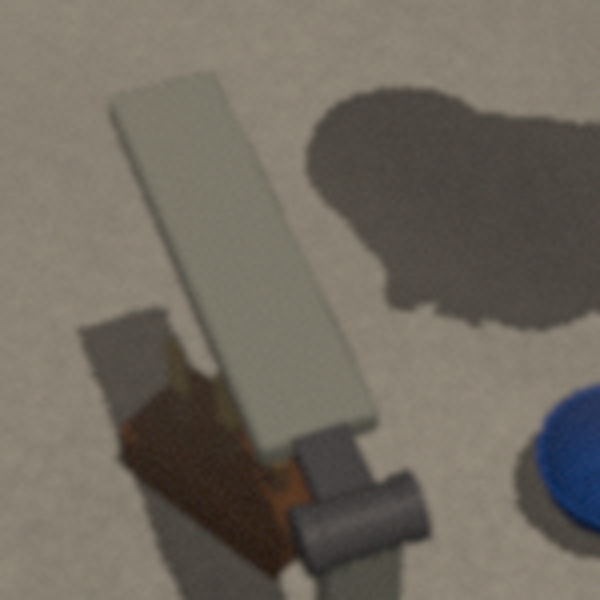

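```bash
python3 - <<'E'
from h import *
s=lambda x,y:(230+x/4,150+y/4); d=lambda x,y:(225+x/4,150+y/4)
Q=[]
for a,b in (((112,100),(295,42)),((212,73),(402,68)),((265,455),(117,412)),((378,415),(228,452))):
    X,e=tri([("scene",s(*a),None),("side",d(*b),None)]);Q.append(X);print(X.round(4),np.round(e,4))
Q=np.array(Q);f=Q[:2].mean(0);n=Q[2:].mean(0);u=f-n
th=np.arctan2(-u[1],-u[0]);print("heading",th,"from axis",np.arctan2(*(-(f[:2]-AX))[::-1]),"tilt",np.arctan2(u[2],np.hypot(u[0],u[1])),"len",np.linalg.norm(u))
S=np.array([.5795,-.0215])
# stand from side, top corners z=.03: right edge  visible
print("stand side top",plane("side",[d(352,342),d(385,520),d(275,543)],.03).round(4))
print("stand side initial (px near/right)",plane("scene",[s(122,430),s(297,548)],.03).round(4))
v=S-n[:2];uh=u[:2]/np.linalg.norm(u[:2]);print("along from hinge",(S-AX)@uh,"lateral",uh[0]*v[1]-uh[1]*v[0])
E
```

```text
[ 0.5752 -0.0726  0.1845] [0.0008 0.0008]
[ 0.541  -0.0585  0.1826] [0.0006 0.0006]
[0.6411 0.0684 0.1817] [0.0017 0.0017]
[0.6093 0.0862 0.1848] [0.0001 0.0001]
heading 1.1312646863128402 from axis 1.1325783304723216 tilt 0.0019399554476910836 len 0.15782081431449618
stand side top [[ 0.5599 -0.0605  0.03  ]
 [ 0.5567  0.0219  0.03  ]
 [ 0.598   0.0268  0.03  ]]
stand side initial (px near/right) [[ 0.6037 -0.0564  0.03  ]
 [ 0.5944  0.0325  0.03  ]]
along from hinge 0.13936897533761275 lateral 0.0006406719061848587
```

```bash
python3 - <<'E'
from rig import manip
print(manip.get_time(),manip.get_contact_force());manip.finish_job()
E
```

```text
15.0167 [-0.95494959 -0.15158304 -0.0629291 ]
the job is handed in; nothing more can be done
```

The lamp head is level, lies straight over the reed stand and is released. I handed the job in at 15.0 s of the 35 s allowed.

I pushed the raised head down with the shut fingers. Then I straddled it with the fingers part-open, swung it about 0.9 rad round to the reed stand, opened, lifted off and backed away.

The last checks used corners triangulated from the scene and side pictures:

| Check | Measured | Allowed |
|---|---|---|
| Head tilt | about 0.00 rad | within 0.2 rad |
| Head centreline to stand centre | about 1 mm | within 30 mm |
| Stand centre, distance from swivel axis | 139 mm, about 11 mm from the grip point | within 90 mm of the grip point |

- **Reed stand:** The offsets use the stand centre measured at the start, because the head now partly hides the block. The block edges still visible put its centre within about 4 mm of that, which is about the measuring error, so I found no sign that it moved.
- **Forces:** Contact forces read between moves stayed below 2 N. At hand-in the reading was about 1 N with the gripper clear of everything, the same noise as seen during other free moves.
- **Disagreements:** The checks agreed apart from the head's initial heading, which came out between 0.23 and 0.29 rad depending on the view. This did not affect the result.

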